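# Set a vial rack square in the shaker's clamping platform

### The arm

A 6-joint arm with a two-finger parallel gripper is mounted at the origin on the work surface. World frame = base frame: x ahead of the robot, y to its left, z up, the work surface at z = 0. Lengths are in m, angles in rad, forces in N, time in s.
With the tool pointing down it reaches from about 0.25 to 0.725 m from the base axis. Payload 4 kg.
Tool frame: the origin (TCP) lies between the finger pads; the fingertips stand 11 mm ahead of it and the grasp point (between the pads) lies 8 mm behind it (bot.tip_extent is the distance from the TCP to the fingertips, in m); z points along the fingers, y is the line along which they close (so a half turn about z gives the same grasp; the last joint's range is limited). The gripper opens to 85 mm and grips with 20 to 120 N. Pads are 22 mm wide; open, the fingers measure 114 mm over their backs; the gripper's body (76 mm by 85 mm) begins 54 mm behind the grasp point. The pads swing forward as they close: fully open they stand 13 mm farther back than shut.
Start: joints at [-1.143, 0.241, 0.005, 1.335, 0, 1.571], TCP at [0.207, -0.455, 0.212] pointing down, gripper open.
Joint ranges: [-2.72, 2.72], [-1.05, 1.87], [-1.09, 1.28], [-1.99, 2.15], [-1.42, 1.44], [-3.14, 3.14]. Speed limits (rad/s): [2.79, 2.79, 3.14, 3.14, 3.14, 3.14].

### API

Orientations are given as a unit quaternion [x, y, z, w].
In Python, from workcell import bot gives the robot as it stands. The module is installed in compiled form; this text tells all that it offers.
- The arm moves only by the tool drive_tool, never from a script. Its argument "rows" is a list of rows, each an object of numbers: "dx", "dy", "dz": the shift along the tool's x, y, z in units of 50 mm (1.0 is 50 mm); "wx", "wy", "wz": the turn, a rotation vector about the tool's x, y, z in units of 5 degrees (1.0 is 5 degrees); "hand": the finger opening in mm, from 0 to 85.4. A call has 1 to 20 rows; each row is the pose to reach, as a shift and turn from the pose commanded when the call began, along the tool's axes at that moment; what a row does not reach only later rows make up. A row lasts 1/10 s, in which the tool goes at most 50 mm and 8.59 degrees, less where a joint would pass 70% of its speed; a pose out of reach is approached as far as the arm can. A call with a gripper value outside its range is refused whole. The fingers move at their own pace and stop on an object; the grip force is fixed at half the most. Time passes only in rows, so rows that repeat a pose let the fingers close. It gives the time, the measured TCP pose, the force, the opening and the grip force at its end, in the units of the state.
- bot.get_obs(): the state, without advancing time (a new reading comes with each control period).
- bot.camera(name): name is "scene" or "side" or "wrist"; returns the picture (420x560x3 uint8, red, green, blue); there is no depth.
- bot.get_calibration(name): a dict with "vfov" (degrees; the focal length in pixels is half the picture's height over the tangent of half this angle, whatever the lens; pixels are square), "cx", "cy" (the principal point, pixels), "origin" and "rotation" of the camera in the world; the wrist camera has in their place "mount" (4x4, takes a point from camera to tool coordinates, whose origin is the TCP and whose axes are the flange's). Camera axes: x right, y up, looking along -z (the intrinsics and any distortion apply to the point x, -y, -z); pixel columns grow to the right and rows downward; lengths in m; the calibration is good to about 2 mm. A picture is of the moment at which its call begins: read the wrist's pose just before it. get_calibration takes no time and is no camera call.
- bot.job_done(): hands the job in; it is judged then, once.
Trained networks look in the newest picture that a camera, given by its name, has taken for a name from the list of things; names that differ only in an ending like _2 or _b are one class to them, and where a whole thing is asked for, a point or a joint stands for the part that bears it (a point fixed in the world has none). Each returns a list of dicts, best first, with "score" (0 to 1); they miss things now and then, are a little off and sometimes report something else, mostly with a low value. They report only what shows in the picture. A call takes as long as a camera call.
- bot.look_for(camera, thing): "extent" ([centre column, centre row, width, height] in pixels, round what is visible of it).
- bot.outline_of(camera, thing): "region" (420x560 bool, what is visible of it) and "extent" ([centre column, centre row, width, height] in pixels, round what is visible of it).
The state is a dict: "clock": time; "joint_pos": joint angles; "joint_vel": joint speeds; "tau": joint torques, N m; "eef_pos": TCP position; "tool_rot": TCP orientation; "ft_force": force on the tool from outside, world axes, zero at the start; "ft_torque": the same for the moment, N m; "grip_width": finger opening in m; "grasp_force": force on a finger pad.
Only numpy, scipy, OpenCV 4.12 (cv2) and the standard library are available. Lean on these libraries where they do the work, as an engineer would, in place of code of your own. Each camera call takes 0.05 s, during which the arm holds its last target. There are 200 camera calls.

### The job

The vial rack was put down crooked on the shaker's platform. With the fingertips, push it along the platform until it sits square in the corner between the side stop and the fixed far bar, touching both, and have the sliding clamp bar pushed up against it so that it is held between the two bars without play. Do not lift or tip the rack, and leave the spare vial and everything else on the bench where they are.

Things in the scene. Friction and masses are not known exactly. Their poses are not given: they have to be found in the camera images.
- platform (a point): Centre of the top of the shaker's grey metal platform, 280 mm deep (x) by 380 mm wide (y), level, 110 mm above the bench. x points from the clamp bar to the fixed far bar, roughly away from the robot; y to the left along the bars; z up. Side rails 12 mm wide, 14 mm high lie at y = +-184 mm; the bars' black end blocks on them rise to 44 mm above the platform.
- far_face (a point): Middle of the rubber face of the fixed far bar; it looks to -x, 27 mm above the platform, 100 mm in +x of its centre; same axes. The bar is 14 mm thick, spans 12 to 42 mm above the platform and runs along y over its whole width. The rack's far long side must end against this face.
- bar_face (a point): Middle of the rubber face of the sliding clamp bar; it looks to +x, 27 mm above the platform; same axes, moves with the bar. The clamp bar is like the far bar (14 mm thick, 12 to 42 mm above the platform, whole width) and stays parallel to it.
- bar_front (a point): Middle of the clamp bar's bare steel front, which looks to -x, towards the robot, 27 mm above the platform and 14 mm in -x of bar_face: a place to push it. The platform reaches 56 mm in front of it at joint value 0. Same axes, moves with the bar.
- clamp_bar (a joint): Travel of the clamp bar in m, growing in +x towards the far bar: 0 at its front end (rubber faces 170 mm apart), at most 0.125. Slides with about 5 N of friction and stays where it is left. Reads 0.106 when it touches the rack standing square against the far bar.
- stop_face (a point): Middle of the working face of the side stop, 21 mm above the platform: a steel plate 4 mm thick, looking to -y, 2 to 40 mm above the platform, reaching 46 mm from the far bar towards the robot and clipped rigidly over that bar (its screw head rises to 52 mm). Same axes; this point is 23 mm in -x of far_face. The rack's left (+y) end must end against this face.
- rack_center (a point): Centre of the loose steel vial rack, 21 mm above the platform: a block 64 mm deep (its x), 110 mm long (its y), 42 mm high, about 0.55 kg, with vials fixed in it whose black caps (at least 12 mm in from its ends) rise to 56 mm above the platform. It starts between the bars, right (-y) of the side stop, turned by up to 0.35 rad, and slides with some 2 to 6 N.
- vial: Spare vial, amber with a black cap, 21 mm across and 50 mm high, origin at the centre of its foot; it stands loose on the platform behind (+y of) the side stop, near the far bar. Leave it where it is.
- beaker: Glass beaker, 70 mm across, 85 mm high, origin at the centre of its foot; on the bench right of the shaker. Leave alone.
- spray: White bottle, 60 mm across, 150 mm high, origin at the centre of its foot; on the bench right of the shaker. Leave alone.
- capjar: Jar, 60 mm across, 60 mm high, origin at the centre of its foot; on the bench near the robot, left. Leave alone.
- bowl: Steel bowl, 110 mm across, 40 mm high, origin at the centre of its foot; on the bench near the robot, right. Leave alone.
- spatula: Spatula 180 mm long lying on the bench left of the shaker. Leave alone.
- handpiece: Steel handpiece 170 mm long, 22 mm thick, lying on the bench to the right of the shaker. Leave alone.

How it is judged:
At the end, for the whole second after the job is handed in: The rack stands flat on the platform, at rest and square to the bars within 0.05 rad; its left end is within 4.5 mm of the side stop, its far side within 4.5 mm of the far bar, and the clamp bar's face stands no more than 68.5 mm from the far bar's (at most 4.5 mm of play about the 64 mm rack) (x of rack_center in the frame of far_face above -0.0365 m and y of rack_center in the frame of stop_face between -0.0595 and -0.0525 m and angle between the x axis of rack_center and the x axis of far_face, either way round below 0.05 rad and x of bar_face in the frame of far_face above -0.0685 m and z of rack_center in the frame of platform below 0.025 m and angle between rack_center's own z axis and vertical below 0.05 rad and linear speed of rack below 0.01 m/s); the robot touches nothing.
It fails at once if the rack is lifted off the platform (z of rack_center in the frame of platform above 0.033 m).
It fails at once if the rack is tipped (angle between rack_center's own z axis and vertical above 0.2 rad).
It fails at once if the spare vial behind the side stop is moved by more than 20 mm (distance of vial from where it was at the start of the episode above 0.02 m).
It fails at once if something standing or lying on the bench is moved by more than 30 mm (distance of any of beaker, spray, capjar, bowl, spatula, handpiece from where it was at the start of the episode above 0.03 m).
It also fails if it takes over 58 s, if anything falls off the work surface, if the arm or the gripper's body presses on something with over 40 N, if the wrist force passes 120 N, or if a joint passes its speed limit or range.

## Working session

There is one attempt and no reset: what is moved stays moved. The work goes in short steps, Python scripts to look and compute and a tool call to move; the robot and the scene stay as the last step left them, time stands still between calls to the robot, and variables do not carry over. Pictures are saved under pics/ and viewed, at most 10 in all, crops included, and the job is handed in when it is done.

Besides the shell and the picture viewer there is one more tool, called as name([rows], argument=value, ...), one row to a line, values as JSON. drive_tool: Moves the arm, as the interface text tells. Its arguments: {"type":"object","properties":{"rows":{"type":"array","items":{"type":"object","properties":{"dx":{"type":"number"},"dy":{"type":"number"},"dz":{"type":"number"},"wx":{"type":"number"},"wy":{"type":"number"},"wz":{"type":"number"},"hand":{"type":"number"}}}}},"required":["rows"]}

```bash
mkdir -p pics
cat > h.py <<'E'
import numpy as np,cv2
from workcell import bot
from scipy.spatial.transform import Rotation as R
def cam(n):
    c=bot.get_calibration(n)
    if 'mount' in c:
        o=bot.get_obs();T=np.eye(4);T[:3,:3]=R.from_quat(o['tool_rot']).as_matrix();T[:3,3]=o['eef_pos']
        M=T@np.array(c['mount']);return c,M[:3,3],M[:3,:3]
    return c,np.array(c['origin']),np.array(c['rotation'])
def ray(C,u,v):
    c,o,r=C;f=210/np.tan(np.radians(c['vfov'])/2)
    return o,r@np.array([(u-c['cx'])/f,-(v-c['cy'])/f,-1])
def atz(C,u,v,z):
    o,d=ray(C,u,v);return o+d*(z-o[2])/d[2]
def proj(C,p):
    c,o,r=C;f=210/np.tan(np.radians(c['vfov'])/2);q=r.T@(np.array(p)-o)
    return c['cx']-f*q[0]/q[2],c['cy']+f*q[1]/q[2]
def shot(n,fn):
    im=bot.camera(n);cv2.imwrite('pics/'+fn,im[:,:,::-1]);return im
E
python3 - <<'E'
from h import *
np.set_printoptions(precision=4,suppress=True)
a=shot('scene','s0.png');b=shot('side','d0.png')
cv2.imwrite('pics/w0.png',bot.camera('wrist')[:,:,::-1])
for n in('scene','side'):
    print(n,{k:np.array(v).tolist() for k,v in bot.get_calibration(n).items()})
    for t in('rack_center','platform','clamp_bar','stop_face','far_face','bar_front','vial'):
        print(t,[(round(r['score'],2),np.round(r['extent'])) for r in bot.look_for(n,t)[:2]])
o=bot.get_obs();print(o['clock'],o['eef_pos'],o['tool_rot'],o['ft_force'])
print(bot.get_calibration('wrist'))
E
```

```text
scene {'vfov': 51.847945307410626, 'cx': 281.214512244453, 'cy': 211.86187977877876, 'origin': [1.3406133747175968, -0.02691165807191584, 0.9082910893959546], 'rotation': [0.2717176984067743, 0.2861781515933987, 0.6518927686119707, 0.647539478452496]}
rack_center [(0.79, array([287., 239.,  50.,  40.])), (0.25, array([309., 249., 169., 113.]))]
platform [(0.71, array([309., 252., 170., 111.]))]
clamp_bar [(0.77, array([301., 213., 154.,  24.])), (0.72, array([169., 229.,  27.,  34.]))]
stop_face [(0.8, array([348., 254.,  19.,  19.]))]
far_face [(0.77, array([309., 249., 170., 114.])), (0.5, array([301., 215., 151.,  26.]))]
bar_front [(0.87, array([301., 213., 152.,  22.]))]
vial [(0.42, array([370., 244.,   8.,  18.]))]
side {'vfov': 43.73261002313139, 'cx': 273.50676886033233, 'cy': 207.5092683128878, 'origin': [0.3109164959305087, 0.8307598167197815, 1.0615992923753244], 'rotation': [-0.03992938159128062, 0.3728143938773182, 0.9228920611600882, -0.08766593210198595]}
rack_center [(0.84, array([224., 207.,  33.,  42.])), (0.43, array([292., 153.,  23.,  38.]))]
platform [(0.82, array([228., 236., 146., 158.]))]
clamp_bar [(0.82, array([248., 227.,  39., 126.]))]
stop_face [(0.8, array([185., 243.,  27.,  21.]))]
far_face [(0.61, array([230., 236., 154., 151.])), (0.26, array([202., 388.,  70.,  48.]))]
bar_front [(0.73, array([250., 227.,  39., 124.])), (0.7, array([350., 171.,  37.,  24.]))]
vial [(0.6, array([185., 265.,  11.,  18.]))]
0.85 [ 0.2074 -0.4549  0.2119] [0.9772 0.2123 0.     0.    ] [0.3706 1.0778 0.9662]
{'vfov': 64.73344336239316, 'cx': 279.7328244945378, 'cy': 207.0742875253625, 'mount': array([[ 0.    ,  0.9623,  0.2721,  0.0686],
       [ 1.    ,  0.0001, -0.0002,  0.0009],
       [-0.0002,  0.2721, -0.9623, -0.1625],
       [ 0.    ,  0.    ,  0.    ,  1.    ]])}
```

View pics/s0.png

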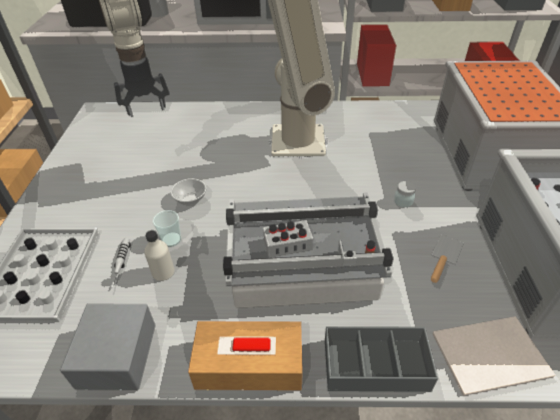

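View pics/d0.png

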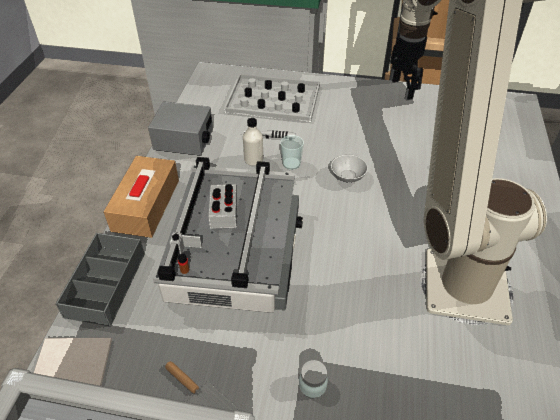

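The scene view shows the rack at about (288,238), between the clamp bar (row 213) and the far bar (row 260). The side stop is at (348,254) and the vial at (370,247). The side view agrees: rack (222,205), stop (187,241), vial (183,263).

```bash
python3 - <<'E'
s=open('h.py').read().replace("np.array(c['rotation'])","R.from_quat(c['rotation']).as_matrix()")
open('h.py','w').write(s)
E
python3 - <<'E'
from h import *
np.set_printoptions(precision=4,suppress=True)
S=cam('scene');D=cam('side')
def tri(a,b):
    o1,d1=ray(S,*a);o2,d2=ray(D,*b)
    A=np.stack([d1,-d2],1);t=np.linalg.lstsq(A,o2-o1,rcond=None)[0]
    p,q=o1+d1*t[0],o2+d2*t[1];return (p+q)/2,np.linalg.norm(p-q)
for n,a,b in [('stop',(348,254),(185,243)),('vial',(370,244),(185,265)),('rack',(287,239),(224,207)),('bar',(301,213),(249,227)),('plat',(309,252),(228,236))]: print(n,tri(a,b))
# end blocks scene: tops
for n,a,b in [('farL',(388,257),(167,272)),('farR',(228,265),(202,162)),('clL',(374,209),(240,278)),('clR',(231,216),(263,168))]: print(n,tri(a,b))
o=bot.get_obs();print(R.from_quat(o['tool_rot']).as_matrix())
E
```

```text
stop (array([0.6702, 0.1063, 0.1366]), np.float64(0.0047089507270773375))
vial (array([0.6468, 0.1648, 0.1402]), np.float64(0.006325364405330242))
rack (array([ 0.6137, -0.0354,  0.1254]), np.float64(4.4438900836311806e-05))
bar (array([0.5332, 0.008 , 0.127 ]), np.float64(0.020704959140835016))
plat (array([0.5994, 0.0157, 0.0681]), np.float64(0.014292225918265112))
farL (array([0.6824, 0.1967, 0.1405]), np.float64(0.005741142573501576))
farR (array([ 0.7093, -0.1704,  0.1422]), np.float64(0.00157304501286814))
clL (array([0.5211, 0.186 , 0.1431]), np.float64(0.008276542391482851))
clR (array([ 0.5449, -0.18  ,  0.139 ]), np.float64(0.0016427934022304473))
[[ 0.9099  0.4148  0.    ]
 [ 0.4148 -0.9099 -0.    ]
 [ 0.      0.0001 -1.    ]]
```

drive_tool([
  {"dz": -1, "hand": 0},
  {"dz": -2, "hand": 0},
  {"dz": -2.96, "hand": 0},
  {"dx": 11.04, "dy": -4.31, "dz": -2.96, "wz": 4.1, "hand": 0},
  {"dx": 11.04, "dy": -4.31, "dz": -2.96, "wz": 4.1, "hand": 0},
  {"dx": 11.04, "dy": -4.31, "dz": -2.96, "wz": 4.1, "hand": 0},
  {"dx": 11.04, "dy": -4.31, "dz": -2.96, "wz": 4.1, "hand": 0},
  {"dx": 11.04, "dy": -4.31, "dz": -2.96, "wz": 4.1, "hand": 0},
  {"dx": 11.04, "dy": -4.31, "dz": -2.96, "wz": 4.1, "hand": 0},
  {"dx": 11.04, "dy": -4.31, "dz": -2.96, "wz": 4.1, "hand": 0},
  {"dx": 11.04, "dy": -4.31, "dz": -2.96, "wz": 4.1, "hand": 0},
  {"dx": 11.04, "dy": -4.31, "dz": -2.96, "wz": 4.1, "hand": 0},
  {"dx": 11.04, "dy": -4.31, "dz": -2.96, "wz": 4.1, "hand": 0},
  {"dx": 11.04, "dy": -4.31, "dz": -2.96, "wz": 4.1, "hand": 0},
  {"dx": 11.04, "dy": -4.31, "dz": -2.96, "wz": 4.1, "hand": 0},
  {"dx": 11.04, "dy": -4.31, "dz": -2.96, "wz": 4.1, "hand": 0},
  {"dx": 11.04, "dy": -4.31, "dz": -2.96, "wz": 4.1, "hand": 0},
  {"dx": 11.04, "dy": -4.31, "dz": -2.96, "wz": 4.1, "hand": 0},
  {"dx": 11.04, "dy": -4.31, "dz": -2.96, "wz": 4.1, "hand": 0},
])

```text
invalid input at $.rows[0]: expected keys dx, dy, dz, wx, wy, wz, hand
```

Run:
```python
from h import *
o=bot.get_obs();print(o['clock'],o['eef_pos'],o['tool_rot'],o['ft_force'],o['grip_width'])
shot('wrist','w1.png')
for t in('rack_center','clamp_bar','stop_face','far_face','vial'):
    for r in bot.look_for('wrist',t)[:2]: print(t,round(r['score'],2),np.round(r['extent'],1))
for r in bot.outline_of('wrist','rack_center')[:1]:
    m=r['region'].astype(np.uint8);c=max(cv2.findContours(m,0,2)[0],key=cv2.contourArea)
    print(cv2.minAreaRect(c),cv2.approxPolyDP(c,5,True)[:,0].tolist())
```

```text
0.85 [ 0.20743922 -0.45494966  0.21193084] [9.77214743e-01 2.12253021e-01 1.40564405e-05 2.54173728e-05] [0.37056117 1.07783283 0.966228  ] 0.0852643316668718
```

View pics/w1.png

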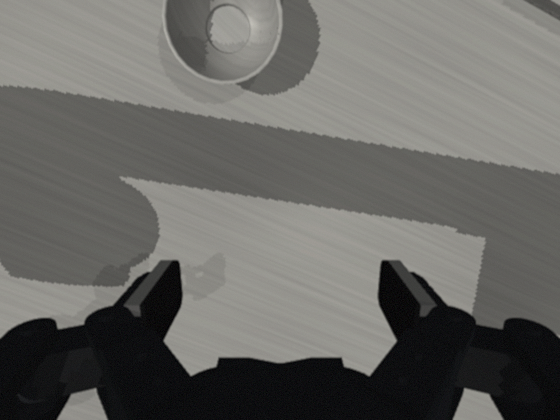

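The open fingers cover the lower part of the wrist picture. The drive call was refused because every key must be given, so I'm repeating it with all keys and a viewing pose farther back.

drive_tool([
  {"dx": 0, "dy": 0, "dz": -1, "wx": 0, "wy": 0, "wz": 0, "hand": 0},
  {"dx": 0, "dy": 0, "dz": -2, "wx": 0, "wy": 0, "wz": 0, "hand": 0},
  {"dx": 0.7, "dy": -0.4, "dz": -3, "wx": 0, "wy": 0, "wz": 0, "hand": 0},
  {"dx": 10.88, "dy": -6.36, "dz": -4.16, "wx": 0, "wy": 0, "wz": 4.1, "hand": 0},
  {"dx": 10.88, "dy": -6.36, "dz": -4.16, "wx": 0, "wy": 0, "wz": 4.1, "hand": 0},
  {"dx": 10.88, "dy": -6.36, "dz": -4.16, "wx": 0, "wy": 0, "wz": 4.1, "hand": 0},
  {"dx": 10.88, "dy": -6.36, "dz": -4.16, "wx": 0, "wy": 0, "wz": 4.1, "hand": 0},
  {"dx": 10.88, "dy": -6.36, "dz": -4.16, "wx": 0, "wy": 0, "wz": 4.1, "hand": 0},
  {"dx": 10.88, "dy": -6.36, "dz": -4.16, "wx": 0, "wy": 0, "wz": 4.1, "hand": 0},
  {"dx": 10.88, "dy": -6.36, "dz": -4.16, "wx": 0, "wy": 0, "wz": 4.1, "hand": 0},
  {"dx": 10.88, "dy": -6.36, "dz": -4.16, "wx": 0, "wy": 0, "wz": 4.1, "hand": 0},
  {"dx": 10.88, "dy": -6.36, "dz": -4.16, "wx": 0, "wy": 0, "wz": 4.1, "hand": 0},
  {"dx": 10.88, "dy": -6.36, "dz": -4.16, "wx": 0, "wy": 0, "wz": 4.1, "hand": 0},
  {"dx": 10.88, "dy": -6.36, "dz": -4.16, "wx": 0, "wy": 0, "wz": 4.1, "hand": 0},
  {"dx": 10.88, "dy": -6.36, "dz": -4.16, "wx": 0, "wy": 0, "wz": 4.1, "hand": 0},
  {"dx": 10.88, "dy": -6.36, "dz": -4.16, "wx": 0, "wy": 0, "wz": 4.1, "hand": 0},
  {"dx": 10.88, "dy": -6.36, "dz": -4.16, "wx": 0, "wy": 0, "wz": 4.1, "hand": 0},
  {"dx": 10.88, "dy": -6.36, "dz": -4.16, "wx": 0, "wy": 0, "wz": 4.1, "hand": 0},
])

```text
clock: 3.0
eef_pos: [0.5712, 0.0505, 0.4195]
tool_rot: [0.999, 0.043, -0.001, -0.004]
ft_force: [0.4, -0.3, 0.4]
grip_width: -0.0003
grasp_force: 0.0
```

Run:
```python
from h import *
o=bot.get_obs();print(o['clock'],o['eef_pos'],o['tool_rot'],o['joint_pos'],o['ft_force'],o['grip_width'])
shot('wrist','w2.png')
for t in('rack_center','clamp_bar','stop_face','far_face','vial'):
    for r in bot.look_for('wrist',t)[:2]: print(t,round(r['score'],2),np.round(r['extent'],1))
for r in bot.outline_of('wrist','rack_center')[:1]:
    m=r['region'].astype(np.uint8);c=max(cv2.findContours(m,0,2)[0],key=cv2.contourArea)
    print(cv2.minAreaRect(c),cv2.approxPolyDP(c,5,True)[:,0].tolist())
```

```text
3.0 [0.57115283 0.05054457 0.41950909] [ 9.99086707e-01  4.25750493e-02 -6.27059030e-04 -3.56716381e-03] [0.08422219 0.4541381  0.85417976 1.9717941  0.00718036 3.140635  ] [ 0.40179728 -0.25857518  0.37387713] -0.0002612940680328815
rack_center 0.81 [351.2 139.9  89.6  68.5]
rack_center 0.72 [533.8 153.5  52.5  46.4]
clamp_bar 0.92 [318.3 197.5 289.8  32. ]
stop_face 0.71 [246.1  87.   31.5  57.9]
far_face 0.95 [321.9 145.2 320.9 211.4]
vial 0.57 [200.6  94.8  26.1  18. ]
((351.0255126953125, 139.0281219482422), (52.54804992675781, 91.88017272949219), 81.52884674072266) [[393, 109], [304, 120], [310, 168], [393, 158]]
```

View pics/w2.png

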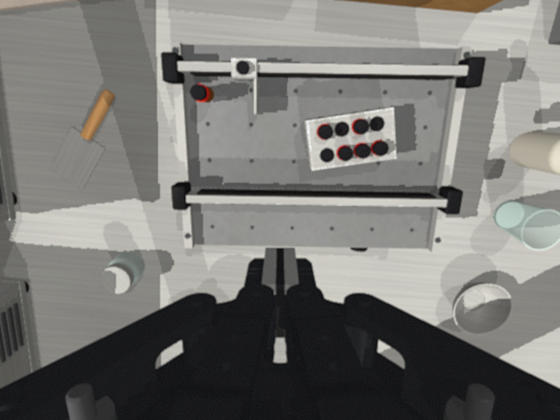

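```bash
cat >> h.py <<'E'
def fr(P0,th):
    c,s=np.cos(th),np.sin(th)
    return lambda p:np.array([[c,s],[-s,c]])@(np.array(p)[:2]-P0)
E
python3 - <<'E'
from h import *
np.set_printoptions(precision=4,suppress=True)
C=cam('wrist');z=.152
for n,u,v,zz in [('far',190,66,z),('far',460,71,z),('cl',195,199,z),('cl',440,202,z),('rack',306,122,z),('rack',392,109,z),('rack',397,158,z),('rack',311,171,z),('stopbot',255,114,.15),('stopR',258,90,.15),('pnearL',185,248,.11),('pnearR',440,248,.11),('blkFL',173,67,.154),('blkFR',474,71,.154),('blkCL',180,195,.154),('blkCR',450,200,.154),('vial',198,93,.16)]:
    print(n,atz(C,u,v,zz)[:2])
im=cv2.imread('pics/w2.png')
cv2.imwrite('pics/w2c.png',cv2.resize(im[30:260,150:490],None,fx=2.35,fy=2.35,interpolation=cv2.INTER_CUBIC))
E
```

```text
far [0.6855 0.1696]
far [ 0.707  -0.1559]
cl [0.5196 0.1612]
cl [ 0.5437 -0.167 ]
rack [0.632 0.023]
rack [ 0.6567 -0.082 ]
rack [ 0.597  -0.0991]
rack [0.5707 0.0099]
stopbot [0.6363 0.0878]
stopR [0.6651 0.086 ]
pnearL [0.4285 0.1859]
pnearR [ 0.4626 -0.2041]
blkFL [0.6825 0.1896]
blkFR [ 0.7081 -0.1717]
blkCL [0.524  0.1807]
blkCR [ 0.548  -0.1786]
vial [0.655  0.1575]
```

View pics/w2c.png

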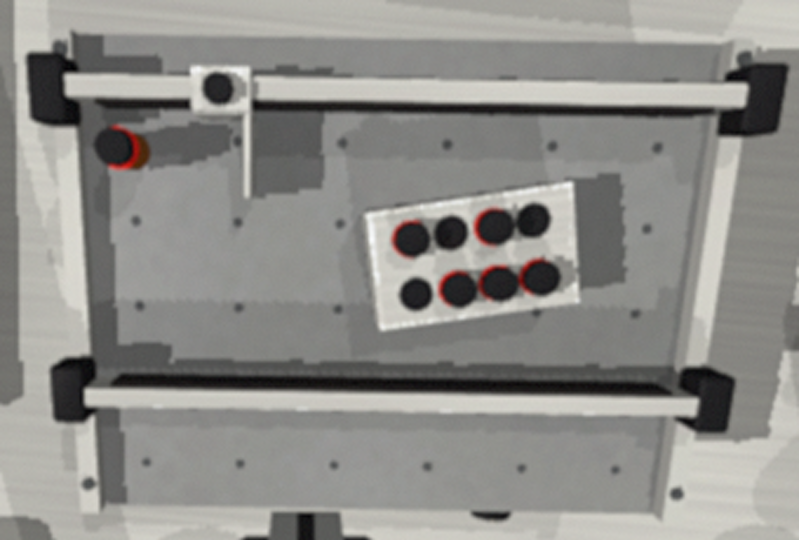

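The crop shows the rack turned about +0.16 rad against the bars, with its left end nearer the robot. Its top corners are at (306,122), (392,109), (397,158) and (311,171) in the full picture. The stop plate ends at (255,114). The bars' faces are about 151 mm apart. I'll push the clamp bar first, because it squares the rack.

drive_tool([
  {"dx": -0.8, "dy": 0.8, "dz": 1, "wx": 0, "wy": 0, "wz": 0, "hand": 0},
  {"dx": -1.66, "dy": 1.61, "dz": 2, "wx": 0, "wy": 0, "wz": 0, "hand": 0},
  {"dx": -1.66, "dy": 1.61, "dz": 3, "wx": 0, "wy": 0, "wz": 0, "hand": 0},
  {"dx": -1.66, "dy": 1.61, "dz": 4, "wx": 0, "wy": 0, "wz": 0, "hand": 0},
  {"dx": -1.66, "dy": 1.61, "dz": 4, "wx": 0, "wy": 0, "wz": 0, "hand": 0},
  {"dx": -1.66, "dy": 1.61, "dz": 4, "wx": 0, "wy": 0, "wz": 0, "hand": 0},
  {"dx": -1.66, "dy": 1.61, "dz": 4, "wx": 0, "wy": 0, "wz": 0, "hand": 0},
])

```text
clock: 4.05
eef_pos: [0.4954, -0.0352, 0.2203]
tool_rot: [0.999, 0.042, -0.0, -0.004]
ft_force: [0.8, 0.5, 0.1]
grip_width: -0.0
grasp_force: 0.0
```

Run:
```python
from h import *
o=bot.get_obs();F=fr(0,.069)
print(o['clock'],o['eef_pos'],F(o['eef_pos']),o['tool_rot'],o['joint_pos'],o['ft_force'])
```

```text
4.05 [ 0.49541915 -0.03516045  0.22032471] [ 0.49181613 -0.06923359] [ 9.99099358e-01  4.22510848e-02 -6.84903689e-05 -3.91338132e-03] [-0.07589479  0.23137571  0.0149401   1.35541942  0.00775606  2.98116578] [0.80708904 0.49402442 0.08089398]
```

drive_tool([
  {"dx": 0, "dy": 0, "dz": 0.6, "wx": -0.09, "wy": 0, "wz": 0.18, "hand": 0},
  {"dx": 0, "dy": 0, "dz": 1.2, "wx": -0.09, "wy": 0, "wz": 0.18, "hand": 0},
  {"dx": 0, "dy": 0, "dz": 1.67, "wx": -0.09, "wy": 0, "wz": 0.18, "hand": 0},
  {"dx": 0, "dy": 0, "dz": 1.67, "wx": -0.09, "wy": 0, "wz": 0.18, "hand": 0},
  {"dx": 0.3, "dy": 0, "dz": 1.67, "wx": -0.09, "wy": 0, "wz": 0.18, "hand": 0},
  {"dx": 0.45, "dy": 0, "dz": 1.67, "wx": -0.09, "wy": 0, "wz": 0.18, "hand": 0},
  {"dx": 0.6, "dy": 0, "dz": 1.67, "wx": -0.09, "wy": 0, "wz": 0.18, "hand": 0},
  {"dx": 0.75, "dy": 0, "dz": 1.67, "wx": -0.09, "wy": 0, "wz": 0.18, "hand": 0},
  {"dx": 0.9, "dy": 0, "dz": 1.67, "wx": -0.09, "wy": 0, "wz": 0.18, "hand": 0},
  {"dx": 0.9, "dy": 0, "dz": 1.67, "wx": -0.09, "wy": 0, "wz": 0.18, "hand": 0},
])

```text
clock: 5.05
eef_pos: [0.5413, -0.0304, 0.136]
tool_rot: [0.999, 0.035, 0.0, 0.0]
ft_force: [-0.3, -1.1, -0.6]
grip_width: -0.0
grasp_force: 0.0
```

Run:
```python
from h import *
o=bot.get_obs();F=fr(0,.069)
print(o['clock'],o['eef_pos'],F(o['eef_pos']),o['tool_rot'],o['joint_pos'],o['ft_force'])
```

```text
5.05 [ 0.54125621 -0.03044847  0.13604126] [ 0.53786898 -0.06769306] [9.99390193e-01 3.49143483e-02 4.56796302e-04 1.44336987e-04] [-5.60741659e-02  3.65919341e-01 -2.29677216e-02  1.18097322e+00
 -2.04461395e-04  3.01567549e+00] [-0.25596097 -1.12651089 -0.63107181]
```

drive_tool([
  {"dx": 0.1, "dy": 0, "dz": 0, "wx": 0, "wy": 0, "wz": 0, "hand": 0},
  {"dx": 0.2, "dy": 0, "dz": 0, "wx": 0, "wy": 0, "wz": 0, "hand": 0},
  {"dx": 0.3, "dy": 0, "dz": 0, "wx": 0, "wy": 0, "wz": 0, "hand": 0},
])

```text
clock: 5.35
eef_pos: [0.5552, -0.0295, 0.1358]
tool_rot: [0.999, 0.035, -0.0, 0.0]
ft_force: [-0.2, 0.8, -0.2]
grip_width: -0.0004
grasp_force: 0.0
```

Run:
```python
from h import *
np.set_printoptions(precision=4,suppress=True)
o=bot.get_obs();F=fr(0,.069)
print(o['clock'],o['eef_pos'],F(o['eef_pos']))
a=shot('scene','s1.png');b=shot('side','d1.png')
cv2.imwrite('pics/m1.png',np.hstack([cv2.resize(a[170:310,200:410],(400,267)),cv2.resize(b[140:310,150:310],(390,414))[:267]])[:,:,::-1]) if 0 else None
A=cv2.resize(a[180:300,210:410],(800,480));B=cv2.resize(b[140:320,140:320],(480,480))
cv2.imwrite('pics/m1.png',cv2.resize(np.hstack([A,B]),(800,300))[:,:,::-1])
```

```text
5.35 [ 0.5552 -0.0295  0.1358] [ 0.5519 -0.0677]
```

View pics/m1.png

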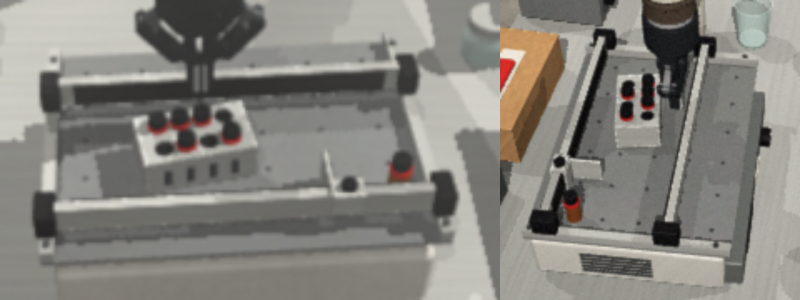

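Run:
```python
from h import *
np.set_printoptions(precision=1,suppress=True)
c,s=np.cos(.069),np.sin(.069)
o=bot.get_obs();print(o['eef_pos'],bot.tip_extent)
p=o['eef_pos']-[0,0,.011]
for n in('scene','side'):
    C=cam(n);print(n,'tip',np.array(proj(C,p)))
    for nm,X in(('front',.523),('face',.537),('far',.688)):
        for Y in(.14,-.068,-.2): print(nm,Y,np.array(proj(C,[c*X-s*Y,s*X+c*Y,.152])))
a=cv2.imread('pics/s1.png');b=cv2.imread('pics/d1.png')
A=cv2.resize(a[185:265,240:340],(500,400),interpolation=2);B=cv2.resize(b[160:260,200:275],(300,400),interpolation=2)
cv2.imwrite('pics/m2.png',np.hstack([A,B]))
```

```text
[ 0.6 -0.   0.1] 0.011
scene tip [289.4 222.6]
front 0.14 [368.8 203. ]
front -0.068 [288.5 207. ]
front -0.2 [237.1 209.6]
face 0.14 [369.9 206.7]
face -0.068 [288.8 210.8]
face -0.2 [237.  213.4]
far 0.14 [383.2 251.1]
far -0.068 [293.3 255.8]
far -0.2 [235.7 258.9]
side tip [246.1 212. ]
front 0.14 [243.6 273.8]
front -0.068 [257.6 205.2]
front -0.2 [264.9 169.1]
face 0.14 [237.2 273.2]
face -0.068 [251.9 204.7]
face -0.2 [259.6 168.7]
far 0.14 [169.1 266.6]
far -0.068 [191.2 199.6]
far -0.2 [202.8 164.3]
```

View pics/m2.png

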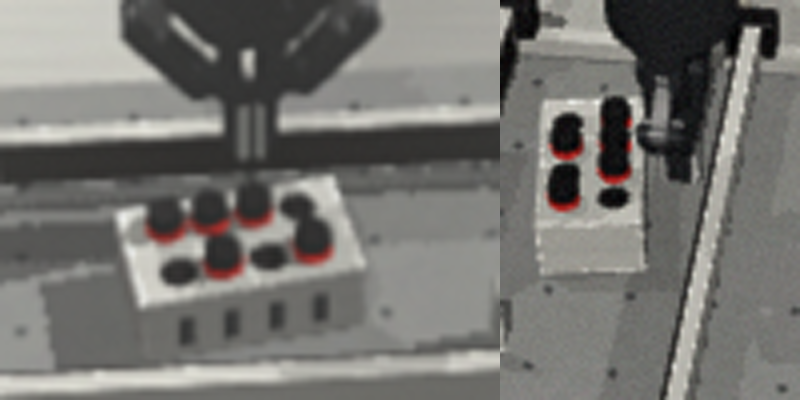

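Run:
```python
from h import *
for f in('s','d'):
    a=cv2.imread(f'pics/{f}0.png',0).astype(int);b=cv2.imread(f'pics/{f}1.png',0).astype(int)
    if f=='s':
        for u in(245,255,345,360): print(f,u,a[198:224,u].tolist(),b[198:224,u].tolist(),sep='\n')
    else:
        for v in(185,240,260): print(f,v,a[v,228:272].tolist(),b[v,228:272].tolist(),sep='\n')
```

```text
s
245
[193, 195, 195, 190, 166, 148, 147, 147, 147, 147, 138, 129, 166, 197, 205, 149, 74, 54, 54, 54, 55, 54, 53, 59, 75, 95]
[198, 201, 200, 196, 170, 152, 151, 152, 152, 151, 142, 133, 171, 203, 212, 152, 74, 54, 53, 53, 53, 53, 53, 60, 77, 97]
s
255
[193, 194, 193, 178, 156, 146, 146, 147, 147, 147, 146, 156, 188, 203, 181, 118, 61, 53, 55, 54, 54, 53, 56, 92, 98, 98]
[198, 200, 198, 183, 159, 149, 149, 150, 151, 150, 149, 161, 194, 209, 186, 119, 59, 51, 53, 53, 51, 50, 55, 94, 101, 100]
s
345
[131, 130, 130, 131, 130, 130, 132, 153, 167, 171, 126, 71, 56, 56, 56, 55, 55, 54, 65, 77, 82, 87, 87, 91, 117, 128]
[148, 147, 149, 148, 148, 148, 151, 174, 193, 200, 146, 74, 54, 54, 55, 54, 54, 53, 69, 88, 97, 102, 95, 93, 120, 132]
s
360
[91, 90, 93, 94, 92, 94, 118, 155, 168, 136, 82, 58, 56, 56, 56, 56, 55, 57, 73, 83, 87, 89, 89, 88, 88, 91]
[106, 105, 107, 108, 108, 109, 138, 180, 193, 149, 86, 58, 56, 56, 55, 56, 55, 58, 84, 98, 104, 100, 93, 91, 91, 94]
d
185
[13, 17, 17, 57, 183, 183, 169, 163, 90, 117, 126, 126, 122, 122, 109, 109, 109, 110, 102, 106, 105, 110, 104, 105, 111, 
[... 463 characters left out ...]
, 116, 131, 128, 129, 129, 129, 131, 135, 129, 131]
[126, 123, 113, 108, 110, 106, 110, 112, 108, 114, 113, 110, 111, 115, 115, 114, 52, 116, 180, 182, 179, 183, 95, 89, 108, 121, 115, 116, 113, 115, 115, 115, 117, 116, 118, 116, 116, 115, 121, 121, 120, 116, 117, 118]
d
260
[113, 119, 119, 112, 119, 114, 111, 109, 111, 115, 112, 87, 38, 128, 160, 159, 156, 158, 75, 66, 59, 98, 98, 99, 98, 101, 100, 99, 102, 97, 93, 112, 111, 111, 114, 111, 108, 111, 111, 115, 113, 110, 113, 110]
[124, 116, 119, 114, 114, 108, 115, 115, 114, 112, 113, 90, 43, 141, 184, 179, 176, 180, 95, 89, 77, 114, 117, 114, 119, 113, 116, 118, 115, 119, 119, 124, 126, 127, 130, 127, 131, 136, 128, 132, 130, 130, 129, 130]
```

Run:
```python
from h import *
np.set_printoptions(precision=4,suppress=True)
S=cam('scene');D=cam('side')
def tri(a,b):
    o1,d1=ray(S,*a);o2,d2=ray(D,*b)
    t=np.linalg.lstsq(np.stack([d1,-d2],1),o2-o1,rcond=None)[0]
    p,q=o1+d1*t[0],o2+d2*t[1];return (p+q)/2,np.linalg.norm(p-q)
print(tri((290,217),(245.5,204.5)),tri((290,218),(245,206)))
o=bot.get_obs();print(o['eef_pos'],o['joint_pos'],o['ft_force'])
for n in('scene','side','wrist'):
    bot.camera(n)
b=bot.camera('wrist');cv2.imwrite('pics/w3.png',b[:,:,::-1])
```

```text
(array([ 0.5575, -0.0294,  0.1486]), np.float64(0.004202795924409137)) (array([ 0.5582, -0.0288,  0.1448]), np.float64(0.00239658503014389))
[ 0.5557 -0.0295  0.1357] [-0.0529  0.3939  0.0181  1.1947 -0.0002  3.0191] [ 0.2073 -0.089  -0.0011]
```

View pics/w3.png

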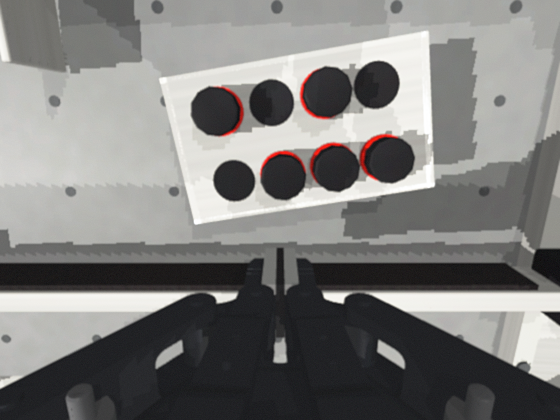

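Run:
```python
from h import *
np.set_printoptions(precision=4,suppress=True)
C=cam('wrist');print(C[1])
P=[atz(C,*q,.152) for q in((164,78),(427,31),(434,187),(196,223))]
for i in range(4): print(P[i],np.linalg.norm(P[i]-P[(i+1)%4]))
b=[atz(C,*q,.152) for q in((100,298),(440,300),(100,310))];print(b)
F=fr(0,.069);print([F(q) for q in b],[F(q) for q in P])
```

```text
[ 0.6237 -0.0255  0.2982]
[0.6344 0.0231 0.152 ] 0.10797209245507335
[ 0.6593 -0.082   0.152 ] 0.06448979294480923
[ 0.5966 -0.0972  0.152 ] 0.10986255677038378
[0.572  0.0098 0.152 ] 0.06373427208381971
[array([0.5293, 0.0574, 0.152 ]), array([ 0.5399, -0.1115,  0.152 ]), array([0.5225, 0.0579, 0.152 ])]
[array([0.532 , 0.0208]), array([ 0.531 , -0.1485]), array([0.5252, 0.0218])] [array([ 0.6345, -0.0207]), array([ 0.6521, -0.1273]), array([ 0.5885, -0.1382]), array([ 0.5714, -0.0296])]
```

drive_tool([
  {"dx": 0, "dy": 0, "dz": -0.7, "wx": 0, "wy": 0, "wz": 0, "hand": 0},
  {"dx": -0.3, "dy": 0, "dz": -0.9, "wx": 0, "wy": 0, "wz": 0, "hand": 0},
  {"dx": -1.0, "dy": 0, "dz": -0.9, "wx": 0, "wy": 0, "wz": 0, "hand": 0},
  {"dx": -1.34, "dy": 0, "dz": -0.7, "wx": 0, "wy": 0, "wz": 0, "hand": 0},
  {"dx": -1.34, "dy": 0, "dz": 0, "wx": 0, "wy": 0, "wz": 0, "hand": 0},
  {"dx": -1.34, "dy": 0, "dz": 0.2, "wx": 0, "wy": 0, "wz": 0, "hand": 0},
  {"dx": -1.34, "dy": 0, "dz": 0.3, "wx": 0, "wy": 0, "wz": 0, "hand": 0},
  {"dx": -1.34, "dy": 0, "dz": 0.4, "wx": 0, "wy": 0, "wz": 0, "hand": 0},
  {"dx": -1.34, "dy": 0, "dz": 0.4, "wx": 0, "wy": 0, "wz": 0, "hand": 0},
])

```text
clock: 6.55
eef_pos: [0.4887, -0.0341, 0.1159]
tool_rot: [0.999, 0.035, 0.0, 0.0]
ft_force: [0.2, 0.6, 0.5]
grip_width: 0.0001
grasp_force: 0.0
```

Run:
```python
from h import *
np.set_printoptions(precision=4,suppress=True)
o=bot.get_obs();print(o['clock'],o['eef_pos'],fr(0,.069)(o['eef_pos']),o['ft_force'],o['grip_width'])
a=bot.camera('scene');b=bot.camera('side');w=bot.camera('wrist')
A=cv2.resize(a[165:265,240:340],(400,400),interpolation=2);B=cv2.resize(b[160:260,215:315],(400,400),interpolation=2)
cv2.imwrite('pics/m3.png',np.hstack([A,B])[:,:,::-1])
for n in('scene','side'):print(proj(cam(n),o['eef_pos']))
```

```text
6.55 [ 0.4887 -0.0341  0.1159] [ 0.4852 -0.0677] [0.2182 0.5552 0.5069] 8.961918876425214e-05
(np.float64(287.6921901659473), np.float64(207.33297307190062))
(np.float64(273.1243426510519), np.float64(216.70943066833414))
```

View pics/m3.png

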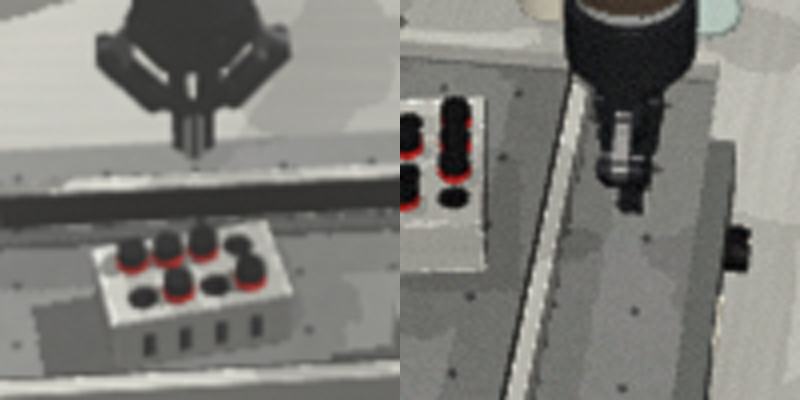

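The fingertips clearly end about 12 mm behind the reported TCP. TCP z was 0.116 with no contact, while the tips show at (289,204) in the scene view. I'll work lower by that much.

drive_tool([
  {"dx": 0.2, "dy": 0, "dz": 0.1, "wx": 0, "wy": 0, "wz": 0, "hand": 0},
  {"dx": 0.4, "dy": 0, "dz": 0.1, "wx": 0, "wy": 0, "wz": 0, "hand": 0},
  {"dx": 0.55, "dy": 0, "dz": 0.1, "wx": 0, "wy": 0, "wz": 0, "hand": 0},
  {"dx": 0.7, "dy": 0, "dz": 0.1, "wx": 0, "wy": 0, "wz": 0, "hand": 0},
  {"dx": 0.85, "dy": 0, "dz": 0.1, "wx": 0, "wy": 0, "wz": 0, "hand": 0},
  {"dx": 1.0, "dy": 0, "dz": 0.1, "wx": 0, "wy": 0, "wz": 0, "hand": 0},
  {"dx": 1.15, "dy": 0, "dz": 0.1, "wx": 0, "wy": 0, "wz": 0, "hand": 0},
])

```text
clock: 7.4
eef_pos: [0.5441, -0.0302, 0.1106]
tool_rot: [0.999, 0.035, -0.002, 0.0]
ft_force: [-6.6, -0.4, 5.0]
grip_width: 0.0001
grasp_force: 3.1
```

```bash
cat > st.py <<'E'
from h import *
np.set_printoptions(precision=4,suppress=True)
F=fr(0,.069)
o=bot.get_obs();print(o['clock'],o['eef_pos'],F(o['eef_pos']),o['ft_force'])
# rack pose & bars from wrist outline
bot.camera('wrist');C=cam('wrist')
for t in('rack_center','clamp_bar','stop_face'):
    rs=bot.outline_of('wrist',t)
    if not rs: print(t,'none');continue
    r=rs[0];m=r['region'].astype(np.uint8);c=max(cv2.findContours(m,0,2)[0],key=cv2.contourArea)
    b=cv2.boxPoints(cv2.minAreaRect(c));P=np.array([F(atz(C,*q,.152)) for q in b]);e=np.diff(np.vstack([P,P[:1]]),axis=0);L=np.linalg.norm(e,axis=1);i=L.argmax();a=np.arctan2(*(-e[i]*np.sign(e[i][1])*[1,-1]))
    print(t,round(r['score'],2),'ctr',P.mean(0),'box',P.min(0),P.max(0),'len',L[:2],'ang',a)
E
python3 st.py
```

```text
7.4 [ 0.5441 -0.0302  0.1106] [ 0.5407 -0.0677] [-6.555  -0.3914  5.0234]
rack_center 0.65 ctr [ 0.6132 -0.0785] box [ 0.5709 -0.1472] [ 0.6529 -0.0184] len [0.1093 0.0646] ang 0.1641575551608117
clamp_bar 0.8 ctr [ 0.5644 -0.0685] box [ 0.5533 -0.18  ] [0.5755 0.043 ] len [0.2128 0.0227] ang 0.00046450665327652397
stop_face 0.74 ctr [0.6406 0.0188] box [0.6349 0.0135] [0.6463 0.0242] len [0.008  0.0117] ang 1.343769620289255
```

drive_tool([
  {"dx": 0.1, "dy": 0, "dz": -0.05, "wx": 0, "wy": 0, "wz": 0, "hand": 0},
  {"dx": 0.25, "dy": 0, "dz": -0.05, "wx": 0, "wy": 0, "wz": 0, "hand": 0},
  {"dx": 0.4, "dy": 0, "dz": -0.05, "wx": 0, "wy": 0, "wz": 0, "hand": 0},
  {"dx": 0.55, "dy": 0, "dz": -0.05, "wx": 0, "wy": 0, "wz": 0, "hand": 0},
  {"dx": 0.65, "dy": 0, "dz": -0.05, "wx": 0, "wy": 0, "wz": 0, "hand": 0},
  {"dx": 0.75, "dy": 0, "dz": -0.05, "wx": 0, "wy": 0, "wz": 0, "hand": 0},
])

```text
clock: 8.2
eef_pos: [0.5796, -0.0276, 0.1121]
tool_rot: [0.999, 0.035, -0.004, 0.0]
ft_force: [-8.5, -0.6, 1.5]
grip_width: 0.0001
grasp_force: 4.4
```

```bash
python3 st.py
```

```text
8.2 [ 0.5796 -0.0276  0.1121] [ 0.5764 -0.0675] [-8.5226 -0.6352  1.4647]
rack_center 0.73 ctr [ 0.6341 -0.0836] box [ 0.6016 -0.1484] [ 0.6667 -0.0208] len [0.0651 0.11  ] ang -0.0028813322499778833
clamp_bar 0.88 ctr [ 0.5997 -0.0683] box [ 0.5885 -0.1812] [0.611  0.0445] len [0.0229 0.2152] ang 0.0005402558963059544
stop_face 0.79 ctr [0.6613 0.0201] box [0.6423 0.009 ] [0.6804 0.0319] len [0.014  0.0388] ang 1.340896273494486
```

drive_tool([
  {"dx": 0.1, "dy": 0, "dz": 0, "wx": 0, "wy": 0, "wz": 0, "hand": 0},
  {"dx": 0.2, "dy": 0, "dz": 0, "wx": 0, "wy": 0, "wz": 0, "hand": 0},
  {"dx": 0.3, "dy": 0, "dz": 0, "wx": 0, "wy": 0, "wz": 0, "hand": 0},
  {"dx": 0.3, "dy": 0, "dz": 0, "wx": 0, "wy": 0, "wz": 0, "hand": 0},
])

```text
clock: 8.8
eef_pos: [0.5959, -0.0265, 0.1121]
tool_rot: [0.999, 0.035, -0.003, 0.0]
ft_force: [-5.7, -0.0, -1.0]
grip_width: 0.0002
grasp_force: 2.7
```

```bash
cat >> st.py <<'E'
    print(np.array([F(atz(C,*q,.152)) for q in cv2.approxPolyDP(c,4,True)[:,0]]).round(3).tolist() if t!='clamp_bar' else '')
E
python3 st.py
```

```text
8.8 [ 0.5959 -0.0265  0.1121] [ 0.5927 -0.0675] [-5.7296 -0.0349 -0.9875]
rack_center 0.76 ctr [ 0.6494 -0.0838] box [ 0.6166 -0.1486] [ 0.6822 -0.0218] len [0.1093 0.0657] ang 0.007610086579142459
[[0.681, -0.137], [0.681, -0.028], [0.618, -0.027], [0.618, -0.137]]
clamp_bar 0.87 ctr [ 0.6149 -0.0683] box [ 0.6036 -0.1812] [0.6261 0.0445] len [0.0229 0.2153] ang 0.00055476843079675

stop_face 0.73 ctr [0.6628 0.0219] box [0.6426 0.0092] [0.683  0.0354] len [0.0169 0.0411] ang 1.3416887207147514
[[0.683, 0.026], [0.643, 0.035], [0.646, 0.017], [0.68, 0.016]]
```

drive_tool([
  {"dx": -0.15, "dy": 0, "dz": 0, "wx": 0, "wy": 0, "wz": 0, "hand": 0},
  {"dx": -0.15, "dy": 0, "dz": -1, "wx": 0, "wy": 0, "wz": 0, "hand": 0},
  {"dx": -0.15, "dy": 0, "dz": -2, "wx": 0, "wy": 0, "wz": 0, "hand": 0},
  {"dx": 0.3, "dy": 0.8, "dz": -2, "wx": 0, "wy": 0, "wz": -1.7, "hand": 0},
  {"dx": 0.7, "dy": 1.6, "dz": -2, "wx": 0, "wy": 0, "wz": -3.4, "hand": 0},
  {"dx": 1.15, "dy": 2.15, "dz": -2, "wx": 0, "wy": 0, "wz": -5.1, "hand": 0},
  {"dx": 1.15, "dy": 2.15, "dz": -2, "wx": 0, "wy": 0, "wz": -6.8, "hand": 0},
  {"dx": 1.15, "dy": 2.15, "dz": -2, "wx": 0, "wy": 0, "wz": -8.5, "hand": 0},
  {"dx": 1.15, "dy": 2.15, "dz": -2, "wx": 0, "wy": 0, "wz": -10.2, "hand": 0},
  {"dx": 1.15, "dy": 2.15, "dz": -2, "wx": 0, "wy": 0, "wz": -11.9, "hand": 0},
  {"dx": 1.15, "dy": 2.15, "dz": -2, "wx": 0, "wy": 0, "wz": -13.6, "hand": 0},
  {"dx": 1.15, "dy": 2.15, "dz": -2, "wx": 0, "wy": 0, "wz": -15.3, "hand": 0},
  {"dx": 1.15, "dy": 2.15, "dz": -2, "wx": 0, "wy": 0, "wz": -17, "hand": 0},
  {"dx": 1.15, "dy": 2.15, "dz": -2, "wx": 0, "wy": 0, "wz": -18, "hand": 0},
  {"dx": 1.15, "dy": 2.15, "dz": -2, "wx": 0, "wy": 0, "wz": -18, "hand": 0},
  {"dx": 1.15, "dy": 2.15, "dz": -2, "wx": 0, "wy": 0, "wz": -18, "hand": 0},
])

```text
clock: 10.6
eef_pos: [0.6633, -0.1297, 0.2138]
tool_rot: [0.683, 0.731, 0.0, 0.001]
ft_force: [0.4, -0.7, 1.0]
grip_width: 0.0001
grasp_force: 0.0
```

```bash
python3 st.py; python3 -c "
from h import *
o=bot.get_obs();print(o['tool_rot'],o['joint_pos'],R.from_quat(o['tool_rot']).as_matrix())"
```

```text
10.6 [ 0.6633 -0.1297  0.2138] [ 0.6528 -0.1752] [ 0.3683 -0.7046  0.9884]
rack_center 0.93 ctr [ 0.6491 -0.0901] box [ 0.613  -0.1382] [ 0.6847 -0.042 ] len [0.0633 0.0963] ang -0.04923817416460629
[[0.618, -0.042], [0.618, -0.137], [0.681, -0.138], [0.681, -0.042]]
clamp_bar 0.84 ctr [ 0.6149 -0.1364] box [ 0.5927 -0.231 ] [ 0.6333 -0.0418] len [0.0293 0.189 ] ang -0.05966275732866564

stop_face none
[6.82344471e-01 7.31030745e-01 3.52789439e-05 2.66301898e-04] [-1.93137421e-01  6.13142987e-01  5.76410839e-01  1.53357496e+00
 -2.22068975e-04  1.30879245e+00] [[-6.88119035e-02  9.97629556e-01  4.37494534e-04]
 [ 9.97629593e-01  6.88120429e-02 -3.11839270e-04]
 [-3.41204965e-04  4.14999240e-04 -9.99999856e-01]]
```

drive_tool([
  {"dx": 0, "dy": -0.03, "dz": 0.8, "wx": 0, "wy": 0, "wz": 0, "hand": 0},
  {"dx": 0, "dy": -0.03, "dz": 1.4, "wx": 0, "wy": 0, "wz": 0, "hand": 0},
  {"dx": 0, "dy": -0.03, "dz": 1.7, "wx": 0, "wy": 0, "wz": 0, "hand": 0},
  {"dx": 0, "dy": -0.03, "dz": 1.92, "wx": 0, "wy": 0, "wz": 0, "hand": 0},
  {"dx": 0, "dy": -0.03, "dz": 1.92, "wx": 0, "wy": 0, "wz": 0, "hand": 0},
  {"dx": 0.2, "dy": -0.03, "dz": 1.92, "wx": 0, "wy": 0, "wz": 0, "hand": 0},
  {"dx": 0.4, "dy": -0.03, "dz": 1.92, "wx": 0, "wy": 0, "wz": 0, "hand": 0},
  {"dx": 0.55, "dy": -0.03, "dz": 1.92, "wx": 0, "wy": 0, "wz": 0, "hand": 0},
  {"dx": 0.7, "dy": -0.03, "dz": 1.92, "wx": 0, "wy": 0, "wz": 0, "hand": 0},
  {"dx": 0.85, "dy": -0.03, "dz": 1.92, "wx": 0, "wy": 0, "wz": 0, "hand": 0},
  {"dx": 1.0, "dy": -0.03, "dz": 1.92, "wx": 0, "wy": 0, "wz": 0, "hand": 0},
])

```text
clock: 11.9
eef_pos: [0.6588, -0.0807, 0.1188]
tool_rot: [0.682, 0.731, 0.0, 0.002]
ft_force: [0.7, -4.9, 5.4]
grip_width: 0.0001
grasp_force: 2.7
```

```bash
python3 st.py
```

```text
11.9 [ 0.6588 -0.0807  0.1188] [ 0.6516 -0.1259] [ 0.6639 -4.9424  5.4182]
rack_center 0.71 ctr [ 0.6495 -0.0666] box [ 0.6098 -0.1146] [ 0.6889 -0.0185] len [0.0644 0.0964] ang 0.07401002067005426
[[0.617, -0.019], [0.618, -0.114], [0.681, -0.115], [0.682, -0.018]]
clamp_bar 0.9 ctr [ 0.6125 -0.0761] box [ 0.603  -0.1355] [ 0.6243 -0.0172] len [0.0159 0.116 ] ang 0.008714815143475978

stop_face none
```

drive_tool([
  {"dx": 0.15, "dy": 0, "dz": 0, "wx": 0, "wy": 0, "wz": 0, "hand": 0},
  {"dx": 0.3, "dy": 0, "dz": 0, "wx": 0, "wy": 0, "wz": 0, "hand": 0},
  {"dx": 0.45, "dy": 0, "dz": 0, "wx": 0, "wy": 0, "wz": 0, "hand": 0},
  {"dx": 0.6, "dy": 0, "dz": 0, "wx": 0, "wy": 0, "wz": 0, "hand": 0},
  {"dx": 0.7, "dy": 0, "dz": 0, "wx": 0, "wy": 0, "wz": 0, "hand": 0},
  {"dx": 0.78, "dy": 0, "dz": 0, "wx": 0, "wy": 0, "wz": 0, "hand": 0},
])

```text
clock: 12.7
eef_pos: [0.6549, -0.0403, 0.1171]
tool_rot: [0.682, 0.731, -0.0, -0.0]
ft_force: [0.2, -3.6, 1.1]
grip_width: 0.0001
grasp_force: 1.7
```

drive_tool([
  {"dx": 0.04, "dy": 0, "dz": 0, "wx": 0, "wy": 0, "wz": 0, "hand": 0},
  {"dx": 0.08, "dy": 0, "dz": 0, "wx": 0, "wy": 0, "wz": 0, "hand": 0},
])

```text
clock: 12.9
eef_pos: [0.6547, -0.0369, 0.1171]
tool_rot: [0.682, 0.731, -0.0, -0.0]
ft_force: [0.2, -3.1, 0.7]
grip_width: -0.0
grasp_force: 1.6
```

```bash
python3 st.py
```

```text
12.9 [ 0.6547 -0.0369  0.1171] [ 0.6506 -0.0819] [ 0.239  -3.0604  0.6872]
rack_center 0.84 ctr [ 0.6494 -0.0243] box [ 0.6097 -0.0723] [0.6889 0.0236] len [0.0643 0.0961] ang -0.079114394551594
[[0.617, 0.024], [0.618, -0.071], [0.681, -0.072], [0.682, 0.024]]
clamp_bar 0.71 ctr [ 0.6128 -0.0345] box [ 0.6035 -0.0944] [0.6243 0.025 ] len [0.0159 0.1171] ang 0.003668294904874965

stop_face none
```

drive_tool([
  {"dx": 0.04, "dy": 0, "dz": 0, "wx": 0, "wy": 0, "wz": 0, "hand": 0},
  {"dx": 0.08, "dy": 0, "dz": 0, "wx": 0, "wy": 0, "wz": 0, "hand": 0},
])

```text
clock: 13.3
eef_pos: [0.6544, -0.0333, 0.1172]
tool_rot: [0.682, 0.731, -0.0, 0.0]
ft_force: [0.8, -2.2, -0.1]
grip_width: 0.0001
grasp_force: 1.4
```

drive_tool([
  {"dx": 0.03, "dy": 0, "dz": 0, "wx": 0, "wy": 0, "wz": 0, "hand": 0},
  {"dx": 0.06, "dy": 0, "dz": 0, "wx": 0, "wy": 0, "wz": 0, "hand": 0},
])

```text
clock: 13.5
eef_pos: [0.6543, -0.0327, 0.1172]
tool_rot: [0.683, 0.731, -0.002, 0.002]
ft_force: [0.7, -10.8, 0.2]
grip_width: -0.0004
grasp_force: 5.6
```

drive_tool([
  {"dx": -0.1, "dy": 0, "dz": 0, "wx": 0, "wy": 0, "wz": 0, "hand": 0},
  {"dx": -0.3, "dy": 0, "dz": 0, "wx": 0, "wy": 0, "wz": 0, "hand": 0},
  {"dx": -0.3, "dy": 0, "dz": -1, "wx": 0, "wy": 0, "wz": 0, "hand": 0},
  {"dx": -0.3, "dy": 0, "dz": -2, "wx": 0, "wy": 0, "wz": 0, "hand": 0},
  {"dx": 0, "dy": -0.8, "dz": -2, "wx": 0, "wy": 0, "wz": 1.7, "hand": 0},
  {"dx": 0.5, "dy": -1.5, "dz": -2, "wx": 0, "wy": 0, "wz": 3.4, "hand": 0},
  {"dx": 0.86, "dy": -1.8, "dz": -2, "wx": 0, "wy": 0, "wz": 5.1, "hand": 0},
  {"dx": 0.86, "dy": -1.8, "dz": -2, "wx": 0, "wy": 0, "wz": 6.8, "hand": 0},
  {"dx": 0.86, "dy": -1.8, "dz": -2, "wx": 0, "wy": 0, "wz": 8.5, "hand": 0},
  {"dx": 0.86, "dy": -1.8, "dz": -2, "wx": 0, "wy": 0, "wz": 10.2, "hand": 0},
  {"dx": 0.86, "dy": -1.8, "dz": -2, "wx": 0, "wy": 0, "wz": 11.9, "hand": 0},
  {"dx": 0.86, "dy": -1.8, "dz": -2, "wx": 0, "wy": 0, "wz": 13.6, "hand": 0},
  {"dx": 0.86, "dy": -1.8, "dz": -2, "wx": 0, "wy": 0, "wz": 15.3, "hand": 0},
  {"dx": 0.86, "dy": -1.8, "dz": -2, "wx": 0, "wy": 0, "wz": 17, "hand": 0},
  {"dx": 0.86, "dy": -1.8, "dz": -2, "wx": 0, "wy": 0, "wz": 18, "hand": 0},
  {"dx": 0.86, "dy": -1.8, "dz": -2, "wx": 0, "wy": 0, "wz": 18, "hand": 0},
  {"dx": 0.86, "dy": -1.8, "dz": -2, "wx": 0, "wy": 0, "wz": 18, "hand": 0},
])

```text
clock: 15.2
eef_pos: [0.5615, 0.0067, 0.2173]
tool_rot: [0.999, 0.036, -0.0, -0.0]
ft_force: [-0.8, -0.0, -0.6]
grip_width: 0.0002
grasp_force: 0.0
```

```bash
python3 st.py
```

```text
15.2 [0.5615 0.0067 0.2173] [ 0.5606 -0.032 ] [-0.7716 -0.0352 -0.6101]
rack_center 0.85 ctr [ 0.6496 -0.0116] box [ 0.6157 -0.0699] [0.6834 0.0494] len [0.0665 0.1096] ang -0.013198369352964997
[[0.681, 0.042], [0.619, 0.042], [0.618, -0.067], [0.682, -0.066]]
clamp_bar 0.6 ctr [ 0.6103 -0.0327] box [ 0.5928 -0.226 ] [0.6277 0.1605] len [0.3709 0.0349] ang 0.0023312661705717198

stop_face 0.61 ctr [0.6749 0.048 ] box [0.6403 0.0164] [0.7084 0.079 ] len [0.0311 0.0616] ang -0.9869472014745161
[[0.696, 0.074], [0.683, 0.072], [0.675, 0.058], [0.674, 0.045], [0.641, 0.043], [0.679, 0.043], [0.683, 0.038], [0.687, 0.043], [0.696, 0.043]]
```

drive_tool([
  {"dx": 0, "dy": 0, "dz": 0.9, "wx": 0, "wy": 0, "wz": 0, "hand": 0},
  {"dx": 0, "dy": 0, "dz": 1.7, "wx": 0, "wy": 0, "wz": 0, "hand": 0},
  {"dx": 0, "dy": 0, "dz": 2.09, "wx": 0, "wy": 0, "wz": 0, "hand": 0},
  {"dx": 0, "dy": 0, "dz": 2.09, "wx": 0, "wy": 0, "wz": 0, "hand": 0},
  {"dx": 0.3, "dy": 0, "dz": 2.09, "wx": 0, "wy": 0, "wz": 0, "hand": 0},
  {"dx": 0.5, "dy": 0, "dz": 2.09, "wx": 0, "wy": 0, "wz": 0, "hand": 0},
  {"dx": 0.6, "dy": 0, "dz": 2.09, "wx": 0, "wy": 0, "wz": 0, "hand": 0},
  {"dx": 0.68, "dy": 0, "dz": 2.09, "wx": 0, "wy": 0, "wz": 0, "hand": 0},
  {"dx": 0.74, "dy": 0, "dz": 2.09, "wx": 0, "wy": 0, "wz": 0, "hand": 0},
])

```text
clock: 16.3
eef_pos: [0.5955, 0.0089, 0.1139]
tool_rot: [0.999, 0.035, -0.003, 0.0]
ft_force: [-10.5, -0.8, 7.7]
grip_width: -0.0003
grasp_force: 5.0
```

drive_tool([
  {"dx": 0.03, "dy": 0, "dz": 0, "wx": 0, "wy": 0, "wz": 0, "hand": 0},
  {"dx": 0.06, "dy": 0, "dz": 0, "wx": 0, "wy": 0, "wz": 0, "hand": 0},
])

```text
clock: 16.5
eef_pos: [0.5983, 0.0091, 0.1139]
tool_rot: [0.999, 0.035, -0.003, 0.0]
ft_force: [-9.4, -0.1, 6.4]
grip_width: 0.0
grasp_force: 4.6
```

drive_tool([
  {"dx": 0.03, "dy": 0, "dz": 0, "wx": 0, "wy": 0, "wz": 0, "hand": 0},
  {"dx": 0.06, "dy": 0, "dz": 0, "wx": 0, "wy": 0, "wz": 0, "hand": 0},
])

```text
clock: 16.7
eef_pos: [0.5987, 0.0091, 0.1139]
tool_rot: [0.999, 0.035, -0.005, 0.0]
ft_force: [-17.9, -1.0, 13.0]
grip_width: -0.0001
grasp_force: 9.2
```

drive_tool([
  {"dx": 0.03, "dy": 0, "dz": 0, "wx": 0, "wy": 0, "wz": 0, "hand": 0},
  {"dx": 0.05, "dy": 0, "dz": 0, "wx": 0, "wy": 0, "wz": 0, "hand": 0},
])

```text
clock: 16.9
eef_pos: [0.5986, 0.0091, 0.1139]
tool_rot: [0.999, 0.035, -0.008, 0.0]
ft_force: [-24.3, -2.5, 16.4]
grip_width: 0.0003
grasp_force: 12.0
```

drive_tool([
  {"dx": -0.1, "dy": 0, "dz": 0, "wx": 0, "wy": 0, "wz": 0, "hand": 0},
  {"dx": -0.4, "dy": 0, "dz": 0, "wx": 0, "wy": 0, "wz": 0, "hand": 0},
  {"dx": -0.4, "dy": 0, "dz": -1, "wx": 0, "wy": 0, "wz": 0, "hand": 0},
  {"dx": -0.4, "dy": 0, "dz": -2, "wx": 0, "wy": 0, "wz": 0, "hand": 0},
  {"dx": -0.4, "dy": 0, "dz": -3, "wx": 0, "wy": 0, "wz": 0, "hand": 0},
  {"dx": -0.4, "dy": 0, "dz": -3, "wx": 0, "wy": 0, "wz": 0, "hand": 0},
  {"dx": -0.4, "dy": 0, "dz": -3, "wx": 0, "wy": 0, "wz": 0, "hand": 0},
])

```text
clock: 17.6
eef_pos: [0.588, 0.0084, 0.2658]
tool_rot: [0.999, 0.035, 0.003, 0.0]
ft_force: [-0.2, 0.3, -0.6]
grip_width: 0.0
grasp_force: 0.0
```

```bash
python3 st.py
python3 - <<'E'
from h import *
w=bot.camera('wrist');cv2.imwrite('pics/f.png',cv2.resize(w[0:260,100:460],(800,578),interpolation=2)[:,:,::-1])
E
```

```text
17.6 [0.588  0.0084 0.2658] [ 0.5872 -0.0321] [-0.212   0.2673 -0.6411]
rack_center 0.59 ctr [ 0.6526 -0.0117] box [ 0.6206 -0.0687] [0.6846 0.0467] len [0.1081 0.0639] ang 0.0007486212153370104
[[0.684, 0.042], [0.622, 0.041], [0.623, -0.067], [0.684, -0.065]]
clamp_bar 0.81 ctr [ 0.6155 -0.0367] box [ 0.5979 -0.234 ] [0.633  0.1605] len [0.3812 0.0355] ang 0.0007038924369759947

stop_face 0.81 ctr [0.6714 0.0584] box [0.6392 0.0379] [0.7036 0.08  ] len [0.0348 0.0646] ang 1.457910582453435
[[0.703, 0.073], [0.682, 0.072], [0.676, 0.045], [0.639, 0.044], [0.697, 0.042], [0.7, 0.038]]
```

View pics/f.png

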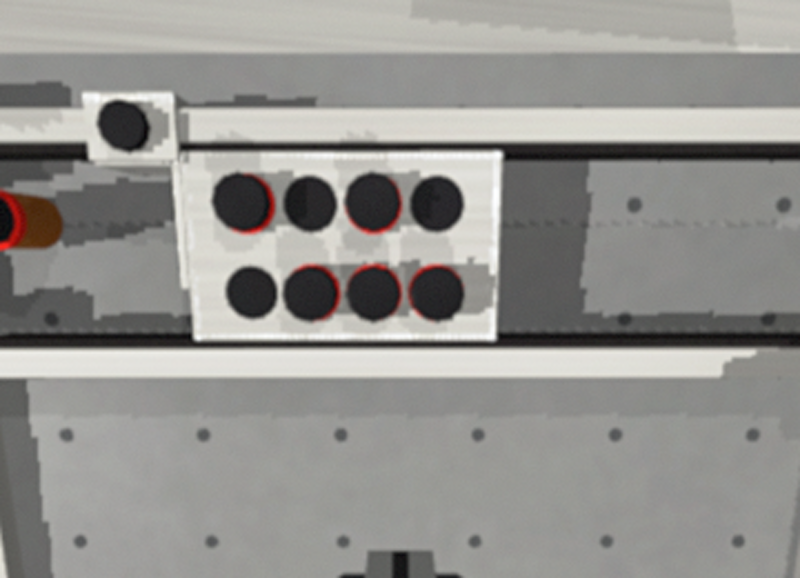

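The picture shows the rack square at crop columns 185–500. Its left edge is against the stop plate (about 180) and it sits tight between both bars (rows 150 and 342). The vial is untouched.

```bash
python3 -c "
from workcell import bot
print(bot.job_done())"
```

```text
the job is handed in; nothing more can be done
None
```

The rack sits square in the corner against the side stop and far bar, clamped by the sliding bar. I handed the job in at about 18 s, but no verdict came back, so this rests on the push forces and the final wrist picture.

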